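Line up turned mill bodies by height on the finishing rack

TASK

Put the four loose mill bodies on the finishing rack, one over each free peg and seated upright on the board, so that with the tallest and the shortest, which already stand at the two ends, the row steps down evenly from tallest to shortest. Lower each one onto the rack rather than dropping it, knock none over, and leave the two end ones and the other things on the bench where they stand.

Things in the scene. Friction and masses are not known exactly. Their poses are not given: they have to be found in the camera images.
- mill_78: Turned pale-wood mill body, a round upright tube 78 mm tall: foot 52 mm across, tapering to a cylindrical collar 42 mm across, the top 34 mm (grip it there). Bore 36 mm, from the underside to the collar; 27 mm through the collar. About 40 g. Origin: centre of the underside; z up its axis; yaw of no account. Shortest of the set, already over the peg at the rack's other end.
- mill_100: Turned pale-wood mill body, a round upright tube 100 mm tall: foot 54.4 mm across, tapering to a cylindrical collar 44 mm across, the top 34 mm (grip it there). Bore 36 mm, from the underside to the collar; 27 mm through the collar. About 70 g. Origin: centre of the underside; z up its axis; yaw of no account. Starts standing on the bench between robot and rack, in any of four places.
- mill_122: Turned pale-wood mill body, a round upright tube 122 mm tall: foot 56.8 mm across, tapering to a cylindrical collar 46 mm across, the top 34 mm (grip it there). Bore 36 mm, from the underside to the collar; 27 mm through the collar. About 90 g. Origin: centre of the underside; z up its axis; yaw of no account. Starts standing on the bench between robot and rack, in any of four places.
- mill_144: Turned pale-wood mill body, a round upright tube 144 mm tall: foot 59.2 mm across, tapering to a cylindrical collar 48 mm across, the top 34 mm (grip it there). Bore 36 mm, from the underside to the collar; 27 mm through the collar. About 130 g. Origin: centre of the underside; z up its axis; yaw of no account. Starts standing on the bench between robot and rack, in any of four places.
- mill_166: Turned pale-wood mill body, a round upright tube 166 mm tall: foot 61.6 mm across, tapering to a cylindrical collar 50 mm across, the top 34 mm (grip it there). Bore 36 mm, from the underside to the collar; 27 mm through the collar. About 170 g. Origin: centre of the underside; z up its axis; yaw of no account. Starts standing on the bench between robot and rack, in any of four places.
- mill_188: Turned pale-wood mill body, a round upright tube 188 mm tall: foot 64 mm across, tapering to a cylindrical collar 52 mm across, the top 34 mm (grip it there). Bore 36 mm, from the underside to the collar; 27 mm through the collar. About 220 g. Origin: centre of the underside; z up its axis; yaw of no account. Tallest of the set, already over the peg at one end of the rack (either end).
- rack: Finishing rack, fixed: board 84 (x) by 500 (y) by 18 mm thick, flat on the bench; six upright dark pegs along its y axis at y = -210, -126, -42, 42, 126, 210 mm, x = 0. Pegs 16 mm across, 45 mm tall above the board: a mill body has 10 mm of play each way. Origin: centre of the underside. The end pegs are taken, the inner four free.
- tin: Round bare-metal wax tin, closed, 76 mm across, 34 mm tall, loose on the bench among the mill bodies; not to be moved. Origin: centre of its underside.
- caliper: Steel digital caliper lying flat, about 215 mm long, 16 mm thick at its black display, loose on the bench among the mill bodies; not to be moved. Origin: on the bench under the beam near its middle; x runs along the beam.
- oil: Amber oil bottle with a dark cap, 64 mm across, 165 mm tall, standing loose beyond the left (+y) end of the rack; not to be moved. Origin: centre of its underside.

How it is judged (in metres and radians):
At the end, for the whole second after the job is handed in: All six mill bodies stand upright (0.08 rad) and at rest on the rack's board (underside within 5 mm of its top), each within 15 mm of its own peg along and across the rack, in order 188, 166, 144, 122, 100, 78 mm, the two end ones where they started (((y of mill_188 in the frame of rack between 0.195 and 0.225 m and x of mill_188 in the frame of rack between -0.015 and 0.015 m and y of mill_166 in the frame of rack between 0.111 and 0.141 m and x of mill_166 in the frame of rack between -0.015 and 0.015 m and y of mill_144 in the frame of rack between 0.027 and 0.057 m and x of mill_144 in the frame of rack between -0.015 and 0.015 m and y of mill_122 in the frame of rack between -0.057 and -0.027 m and x of mill_122 in the frame of rack between -0.015 and 0.015 m and y of mill_100 in the frame of rack between -0.141 and -0.111 m and x of mill_100 in the frame of rack between -0.015 and 0.015 m and y of mill_78 in the frame of rack between -0.225 and -0.195 m and x of mill_78 in the frame of rack between -0.015 and 0.015 m) or (y of mill_188 in the frame of rack between -0.225 and -0.195 m and x of mill_188 in the frame of rack between -0.015 and 0.015 m and y of mill_166 in the frame of rack between -0.141 and -0.111 m and x of mill_166 in the frame of rack between -0.015 and 0.015 m and y of mill_144 in the frame of rack between -0.057 and -0.027 m and x of mill_144 in the frame of rack between -0.015 and 0.015 m and y of mill_122 in the frame of rack between 0.027 and 0.057 m and x of mill_122 in the frame of rack between -0.015 and 0.015 m and y of mill_100 in the frame of rack between 0.111 and 0.141 m and x of mill_100 in the frame of rack between -0.015 and 0.015 m and y of mill_78 in the frame of rack between 0.195 and 0.225 m and x of mill_78 in the frame of rack between -0.015 and 0.015 m)) and z of mill_78 in the frame of rack between 0.013 and 0.023 m and angle between each of mill_78, mill_100, mill_122, mill_144, mill_166, mill_188's own z axis and vertical below 0.08 rad and linear speed of each of mill_78, mill_100, mill_122, mill_144, mill_166, mill_188 below 0.02 m/s and z of mill_100 in the frame of rack between 0.013 and 0.023 m and z of mill_122 in the frame of rack between 0.013 and 0.023 m and z of mill_144 in the frame of rack between 0.013 and 0.023 m and z of mill_166 in the frame of rack between 0.013 and 0.023 m and z of mill_188 in the frame of rack between 0.013 and 0.023 m); the robot touches nothing.
It fails at once if a mill body is knocked over (tilted more than 0.5 rad) (angle between any of mill_78, mill_100, mill_122, mill_144, mill_166, mill_188's own z axis and vertical above 0.5 rad).
It fails at once if a mill body is dropped (moves faster than 0.65 m/s with no finger on it) ((linear speed of mill_78 above 0.65 m/s and contact force between the fingers and mill_78 below 0.2 N) or (linear speed of mill_100 above 0.65 m/s and contact force between the fingers and mill_100 below 0.2 N) or (linear speed of mill_122 above 0.65 m/s and contact force between the fingers and mill_122 below 0.2 N) or (linear speed of mill_144 above 0.65 m/s and contact force between the fingers and mill_144 below 0.2 N) or (linear speed of mill_166 above 0.65 m/s and contact force between the fingers and mill_166 below 0.2 N) or (linear speed of mill_188 above 0.65 m/s and contact force between the fingers and mill_188 below 0.2 N)).
It fails at once if the tallest or the shortest is shifted more than 25 mm from where it stood (distance of any of mill_78, mill_188 from where it was at the start of the episode above 0.025 m).
It fails at once if the tin, the caliper or the oil bottle is shifted more than 25 mm (distance of any of tin, caliper, oil from where it was at the start of the episode above 0.025 m).
It also fails if it takes over 96 s, if anything falls off the work surface, if the arm or the gripper's body presses on something with over 40 N, if the wrist force passes 120 N, or if a joint passes its speed limit or range.

ROBOT

A 6-joint arm with a two-finger parallel gripper is mounted at the origin on the work surface. World frame = base frame: x ahead of the robot, y to its left, z up, the work surface at z = 0. Lengths are in mm, angles in rad, forces in N, time in s.
With the tool pointing down it reaches from about 400 to 925 mm from the base axis. Payload 12.5 kg.
Tool frame: the origin (TCP) lies midway between the tips of the shut fingers; the grasp point (between the pads) lies 19 mm behind it (env.pinch_z is the z of the grasp point in the tool frame, in mm); z points along the fingers, y is the line along which they close (so a half turn about z gives the same grasp; the last joint's range is limited). The gripper opens to 95 mm and grips with 3 to 60 N. Pads are 20 mm wide; open, the fingers measure 119 mm over their backs; the gripper's body (75 mm by 180 mm) begins 59 mm behind the grasp point.
Start: joints at [1.236, 0.491, 1.559, -0, 1.092, -0.106], TCP at [141.737, 608.734, 214.661] pointing down, gripper open.
Joint ranges: [-3.1, 3.1], [-0.84, 2.19], [0.05, 2.79], [-1.13, 4.28], [0.06, 2.93], [-2.69, 2.69]. Speed limits (rad/s): [2.22, 2.22, 2.79, 3.14, 3.14, 3.14].

INTERFACE

Orientations are given as [roll, pitch, yaw] about the fixed x, y, z axes, in that order (R = Rz(yaw) Ry(pitch) Rx(roll)).
In Python, from cell import env, eyes gives the robot as it stands.
- The arm moves only by the shell command python3 -m inch 'ROWS'. ROWS is JSON, a list of rows, each a list of 3 entries, a list of its own where there are three numbers: the shift along the tool's x, y, z in units of 60 mm (1.0 is 60 mm), then the turn about the tool's z in units of 5 degrees (1.0 is 5 degrees), then the closure, from -1 (fully open) to 1 (shut). In form: [[[tx, ty, tz], turn, claw], ...]. A call has exactly 10 rows; each row shifts and turns the commanded pose from where the row before left it, along the tool's axes as they then stand; what a row does not reach is not made up. A row lasts 1/8 s, in which the tool goes at most 62.5 mm and 10.7 degrees, less where a joint would pass 70% of its speed; a pose out of reach is approached as far as the arm can. A call is refused whole if a number of a shift passes 1 or a number of a turn 1, either way. A call with a gripper value outside its range is refused whole. The fingers move at their own pace and stop on an object; the grip force is fixed at half the most. Time passes only in rows, so rows that do not move let the fingers close, or fill a call up. It gives the time, the measured TCP pose, the force, the opening and the grip force at its end, in the units of the state.
- env.state(): the state, without advancing time (a new reading comes with each control period).
- eyes.read_camera(name): name is "scene" or "top" or "wrist"; returns a dict with "pixels" (480x640x3 uint8, red, green, blue), "fx", "fy", "cx", "cy" (pixels), "extrinsics" (4x4, takes a point from world to camera coordinates). Camera axes: x right, y down, z forward; pixel columns grow to the right and rows downward; lengths in mm; the calibration is good to about 2 mm. The wrist camera is an equidistant fisheye: a pixel r from the principal point sees the ray r / f radians off the axis. A picture is of the moment at which its call begins. There is no depth.
- env.job_done(): hands the job in; it is judged then, once.
Trained networks look in a picture, given as the dict that the camera call returned (one of the last four; its "shot" number tells which), for a name from the list of things; names that differ only in an ending like _2 or _b are one class to them, and where a whole thing is asked for, a point or a joint stands for the part that bears it (a point fixed in the world has none). Each returns a list of dicts, best first, with "score" (0 to 1); they miss things now and then, are a little off and sometimes report something else, mostly with a low value. They report only what shows in the picture. A call takes as long as a camera call.
- eyes.boxes_of(name, picture): "centre" ([row, column] in pixels, amid what is visible of it).
- eyes.cut_out(name, picture): "mask" (480x640 bool, what is visible of it) and "centre" ([row, column] in pixels, amid what is visible of it).
- eyes.spot_point(name, picture): "centre" ([row, column] in pixels: a listed point, or the origin of a listed thing).
The state is a dict: "t": time; "joints": joint angles; "qvel": joint speeds; "tau": joint torques, N m; "eef_pos": TCP position; "tcp_rot": TCP orientation; "ft_force": force on the tool from outside, world axes, zero at the start; "moment": the same for the moment, N m; "opening": opening from 0.0 (shut) to 1.0 (fully open); "grip_force": force on a finger pad.
Only numpy, scipy, OpenCV 4.12 (cv2) and the standard library are available. Lean on these libraries where they do the work, as an engineer would, in place of code of your own. Each camera call takes 0.05 s, during which the arm holds its last target. There are 200 camera calls.

## Working session

There is one attempt and no reset: what is moved stays moved. The work goes in short steps, Python scripts to look and compute and a shell command to move; the robot and the scene stay as the last step left them, time stands still between calls to the robot, and variables do not carry over. Pictures are saved under pics/ and viewed, at most 14 in all, crops included, and the job is handed in when it is done.

```bash
ls; mkdir -p pics
cat > h.py <<'E'
from cell import env, eyes
import numpy as np, cv2
NAMES=["mill_78","mill_100","mill_122","mill_144","mill_166","mill_188","rack","tin","caliper","oil"]
def ray(p,rc):
    E=np.array(p["extrinsics"]);R,t=E[:3,:3],E[:3,3]
    d=R.T@np.array([(rc[1]-p["cx"])/p["fx"],(rc[0]-p["cy"])/p["fy"],1]);return -R.T@t,d
def at(p,rc,z):
    c,d=ray(p,rc);return c+d*(z-c[2])/d[2]
def proj(p,X):
    E=np.array(p["extrinsics"]);q=E[:3,:3]@np.array(X)+E[:3,3];return np.array([p["cy"]+p["fy"]*q[1]/q[2],p["cx"]+p["fx"]*q[0]/q[2]])
def save(p,n): cv2.imwrite("pics/"+n,cv2.cvtColor(p["pixels"],cv2.COLOR_RGB2BGR))
E
python3 - <<'E'
from h import *
s=env.state();print(s["eef_pos"],s["tcp_rot"],env.pinch_z)
for c in ("scene","top"):
    p=eyes.read_camera(c);save(p,c+"0.png")
    print(c,ray(p,(240,320))[0].round())
    for n in NAMES:
        r=eyes.spot_point(n,p)[:3];print(n,[(np.round(x["centre"]).tolist(),round(x["score"],2),at(p,x["centre"],0 if n in("rack","tin","caliper","oil") else 0)[:2].round().tolist()) for x in r])
E
```

```text
pics
[141.65710008 608.46692662 214.0468194 ] [-3.14043445e+00 -1.20021939e-04  2.91278232e+00] -18.8
scene [1154. -316.  576.]
mill_78 [([325.0, 199.0], 0.97, [592.0, -197.0]), ([241.0, 404.0], 0.95, [596.0, 232.0]), ([226.0, 298.0], 0.93, [434.0, 79.0])]
mill_100 [([325.0, 199.0], 0.97, [592.0, -197.0]), ([241.0, 404.0], 0.95, [596.0, 232.0]), ([226.0, 298.0], 0.93, [434.0, 79.0])]
mill_122 [([325.0, 199.0], 0.97, [592.0, -197.0]), ([241.0, 404.0], 0.95, [596.0, 232.0]), ([226.0, 298.0], 0.93, [434.0, 79.0])]
mill_144 [([325.0, 199.0], 0.97, [592.0, -197.0]), ([241.0, 404.0], 0.95, [596.0, 232.0]), ([226.0, 298.0], 0.93, [434.0, 79.0])]
mill_166 [([325.0, 199.0], 0.97, [592.0, -197.0]), ([241.0, 404.0], 0.95, [596.0, 232.0]), ([226.0, 298.0], 0.93, [434.0, 79.0])]
mill_188 [([325.0, 199.0], 0.97, [592.0, -197.0]), ([241.0, 404.0], 0.95, [596.0, 232.0]), ([226.0, 298.0], 0.93, [434.0, 79.0])]
rack [([285.0, 319.0], 0.73, [614.0, 20.0])]
tin [([228.0, 265.0], 0.71, [406.0, 17.0])]
caliper []
oil [([201.0, 464.0], 0.92, [552.0, 445.0])]
top [ 367.   65. 1164.]
mill_78 [([207.0, 254.0]
[... 240 characters left out ...]
l_122 [([207.0, 254.0], 0.85, [616.0, 229.0]), ([197.0, 416.0], 0.84, [633.0, -199.0]), ([291.0, 241.0], 0.67, [395.0, 260.0])]
mill_144 [([207.0, 254.0], 0.85, [616.0, 229.0]), ([197.0, 416.0], 0.84, [633.0, -199.0]), ([291.0, 241.0], 0.67, [395.0, 260.0])]
mill_166 [([207.0, 254.0], 0.85, [616.0, 229.0]), ([197.0, 416.0], 0.84, [633.0, -199.0]), ([291.0, 241.0], 0.67, [395.0, 260.0])]
mill_188 [([207.0, 254.0], 0.85, [616.0, 229.0]), ([197.0, 416.0], 0.84, [633.0, -199.0]), ([291.0, 241.0], 0.67, [395.0, 260.0])]
rack [([205.0, 337.0], 0.7, [615.0, 8.0])]
tin [([281.0, 340.0], 0.83, [418.0, 6.0])]
caliper [([280.0, 263.0], 0.85, [422.0, 205.0])]
oil [([234.0, 172.0], 0.61, [548.0, 441.0])]
```

View pics/scene0.png

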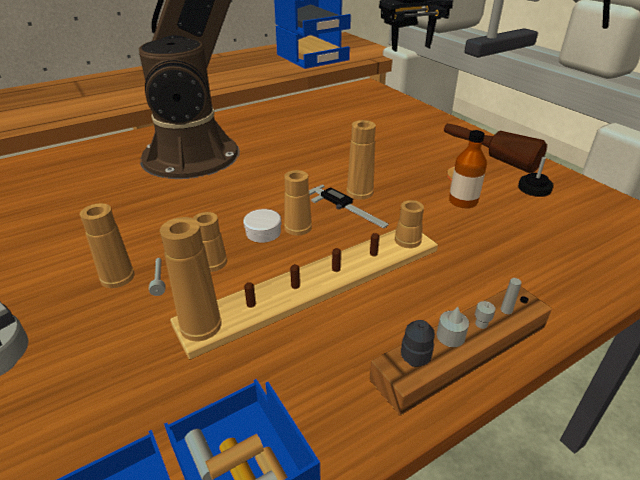

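View pics/top0.png

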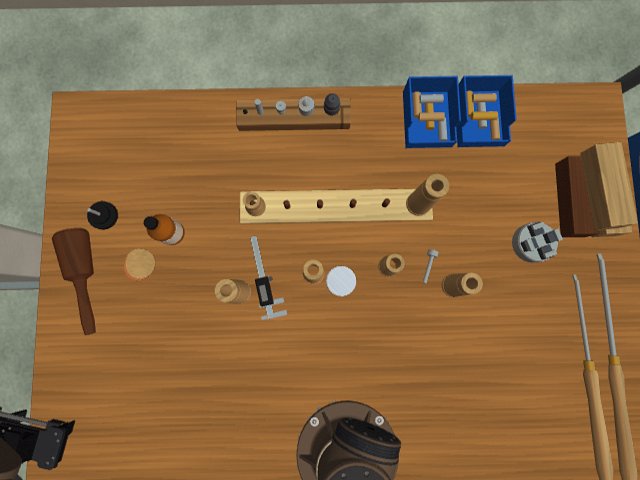

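The scene view shows 188 at the rack's right (-y) end and 78 at the left end. The loose bodies stand at about (363,160), (297,205), (210,240) and (107,250), with the free pegs at (375,245), (336,260), (295,276) and (250,294). The top view agrees. I'll fit silhouettes in both views.

```bash
cat >> h.py <<'E'
from scipy.optimize import minimize
SP={78:(52,42),100:(54.4,44),122:(56.8,46),144:(59.2,48),166:(61.6,50),188:(64,52)}
A=np.linspace(0,2*np.pi,40,endpoint=False);C=np.c_[np.cos(A),np.sin(A)]
def sil(p,x,y,h,z0=0):
    f,c=(52+(h-78)/110*12)/2,(42+(h-78)/110*10)/2
    P=[proj(p,(x+r*a,y+r*b,z0+z))[::-1] for r,z in((f,0),(c,h-34),(c,h)) for a,b in C]
    hull=cv2.convexHull((np.array(P)*16).astype(np.int32))
    m=np.zeros((480,640),np.uint8);cv2.fillConvexPoly(m,hull,1,shift=4);return m>0
def fit(obs,x,y,h=None,z0=0):
    def cost(v):
        hh=h or v[2];s=0
        for p,m in obs:
            q=sil(p,v[0],v[1],hh,z0);s+=1-(q&m).sum()/max(1,(q|m).sum())
        return s
    v0=[x,y]+([] if h else [130]);S=[v0]+[np.array(v0)+d*np.eye(len(v0))[i] for i,d in enumerate([15,15,30][:len(v0)])]
    r=minimize(cost,v0,method="Nelder-Mead",options=dict(initial_simplex=S,xatol=.2,fatol=1e-4));return r.x,r.fun
def masks(p,n="mill_100",th=.3): return [d for d in eyes.cut_out(n,p) if d["score"]>th]
def pick(ms,rc): 
    d=min(ms,key=lambda d:np.hypot(*(np.array(d["centre"])-rc)));return d["mask"]
def report(v,tag=""):
    print(tag,np.round(v,1))
E
cat > loc.py <<'E'
from h import *
ps,pt=eyes.read_camera("scene"),eyes.read_camera("top")
ms,mt=masks(ps),masks(pt)
for d in ms: print("s",np.round(d["centre"]),round(d["score"],2),d["mask"].sum())
for d in mt: print("t",np.round(d["centre"]),round(d["score"],2),d["mask"].sum())
for n,x,y,s in(("A",395,250,100),("B",434,79,100),("C",460,-120,100),("D",410,-280,150)):
    o=[(p,pick(m,proj(p,(x,y,s/2)))) for p,m in((ps,ms),(pt,mt))]
    v,f=fit(o,x,y);print(n,np.round(v,1),round(f,3))
for n,x,y,h in(("78",610,215,78),("188",615,-205,188)):
    o=[(p,pick(m,proj(p,(x,y,18+h/2)))) for p,m in((ps,ms),(pt,mt))]
    v,f=fit(o,x,y,h,18);print(n,np.round(v,1),round(f,3))
for p,boxes in((ps,[(375,245),(336,260),(295,276),(250,294)]),(pt,[(287,204),(320,203),(352,203),(386,202)])):
    g=p["pixels"].max(2).astype(int)
    for c,r in boxes:
        w=g[r-18:r+18,c-12:c+12]<110;n_,l,st,ce=cv2.connectedComponentsWithStats(w.astype(np.uint8))
        i=1+np.argmax(st[1:,4]);rc=(r-18+ce[i][1],c-12+ce[i][0]);print(np.round(rc),st[i,4],at(p,rc,40)[:2].round(1))
for n,z in(("oil",0),("tin",0)):
    print(n,[at(p,eyes.spot_point(n,p)[0]["centre"],z)[:2].round() for p in(ps,pt)])
E
python3 loc.py
```

```text
s [278. 188.] 0.83 5126
s [241. 213.] 0.66 1160
s [249. 108.] 0.59 2737
s [203. 300.] 0.56 1480
s [224. 408.] 0.55 1146
t [282. 460.] 0.97 822
t [191. 425.] 0.83 1061
t [204. 253.] 0.75 369
t [292. 233.] 0.73 717
t [266. 392.] 0.63 421
t [277. 310.] 0.61 328
A [396.  269.8 148.9] 1.019
B [440.1  75.6 117.9] 0.364
C [ 452.4 -117.2   99.7] 0.469
D [ 401.  -281.3  143.4] 0.096
78 [614.6 223.4] 0.252
188 [ 611.9 -198.7] 0.097
[244. 374.] 171 [611.2 141.8]
[259. 336.] 194 [611.2  57.1]
[276. 295.] 202 [611.2 -27.2]
[294. 250.] 211 [ 611.  -111.3]
[204. 286.] 41 [611.6 139.7]
[204. 319.] 41 [612.   55.7]
[203. 352.] 41 [611.9 -28.4]
[203. 385.] 45 [ 611.4 -112.5]
oil [array([555., 439.]), array([545., 443.])]
tin [array([409.,  15.]), array([413.,  -0.])]
```

Two-view pegs agree: x≈611.5, y≈140, 56, -28, -112, yaw≈0. D is 144, C is 100, B is 122 and A must be 166. I'll refit with the heights fixed.

```bash
cat > loc2.py <<'E'
from h import *
ps,pt=eyes.read_camera("scene"),eyes.read_camera("top")
def m2(p,x,y,h,name):
    m=[d for n in name for d in masks(p,n,.05)]
    q=sil(p,x,y,h); d=max(m,key=lambda d:(d["mask"]&q).sum()/(d["mask"]|q).sum()); return d["mask"]
for n,x,y,h in(("A",395,255,166),("B",440,76,122),("C",452,-117,100),("D",401,-281,144)):
    o=[(p,m2(p,x,y,h,[f"mill_{h}"])) for p in(ps,pt)]
    for oo in (o,o[:1],o[1:]):
        v,f=fit(oo,x,y,h);print(n,np.round(v,1),round(f,3),end=" | ")
    print()
for n,h,s,t in(("A",166,(127,363),(290,225)),("B",122,(177,296),(270,313)),("C",100,(219,207),(264,394)),("D",144,(212,97),(283,472))):
    print(n,at(ps,s,h)[:2].round(),at(pt,t,h)[:2].round())
ims=[cv2.resize(p["pixels"][r:r+150,c:c+200],(800,600)) for p,r,c in((ps,105,240),(pt,220,190))]
for i,im in enumerate(ims): cv2.imwrite(f"pics/crop{i}.png",im[...,::-1])
E
python3 loc2.py
```

```text
A [395.8 267.1] 0.115 | A [392.9 270. ] 0.063 | A [395.7 266. ] 0.044 | 
B [440.5  75.6] 0.339 | B [439.  78.] 0.044 | B [440.2  74.8] 0.273 | 
C [ 453.9 -122.1] 1.085 | C [ 597.4 -199.5] 0.558 | C [ 452.5 -120.3] 0.178 | 
D [ 400.8 -281.6] 0.103 | D [ 399.  -280.4] 0.053 | D [ 401.  -281.8] 0.038 | 
A [403. 261.] [395. 268.]
B [444.  74.] [438.  74.]
C [ 456. -115.] [ 450. -117.]
D [ 404. -279.] [ 400. -283.]
```

```bash
python3 -m inch '[[[0,0,-0.3],1,-1],[[0,0,-0.3],1,-1],[[0,0,-0.3],1,-1],[[0,0,-0.3],1,-1],[[0,0,0],1,-1],[[0,0,0],1,-1],[[0,0,0],1,-1],[[0,0,0],1,-1],[[0,0,0],1,-1],[[0,0,0],1,-1]]'; python3 -m inch '[[[0,0,0],1,-1],[[0,0,0],1,-1],[[0,0,0],1,-1],[[0,0,0],1,-1],[[0,0,0],1,-1],[[0,0,0],0.38,-1],[[-0.5,0.4,0],0,-1],[[-0.7,0.5,0],0,-1],[[-0.7,0.5,0],0,-1],[[-0.7,0.5,0],0,-1]]'
```

```text
t: 3.25
eef_pos: [141.7, 608.7, 286.7]
tcp_rot: [3.142, -0.0, 2.037]
ft_force: [0.5, 0.1, -0.5]
opening: 0.997
grip_force: 0.0
t: 4.5
eef_pos: [256.4, 451.4, 286.8]
tcp_rot: [3.141, -0.0, 1.572]
ft_force: [0.9, 0.2, 0.3]
opening: 1.001
grip_force: 0.0
```

View pics/crop1.png

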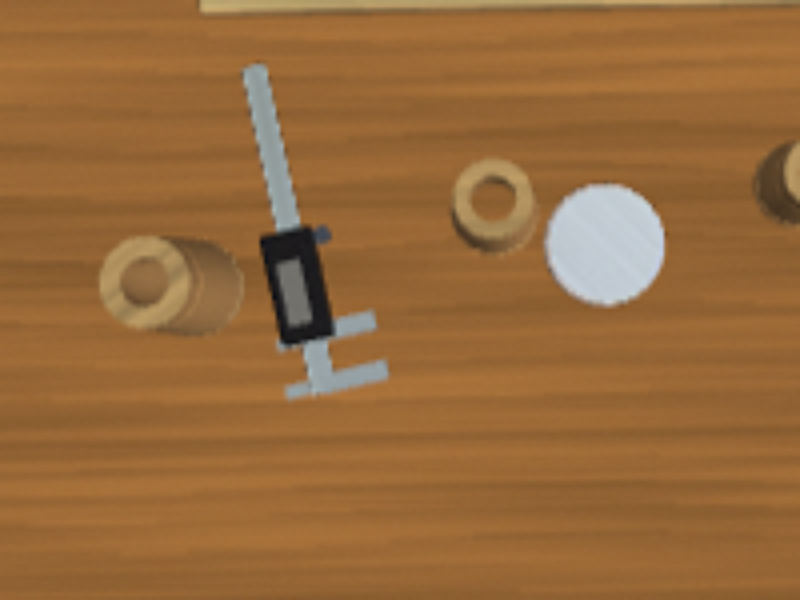

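Top crop: A's bore is at about (146,280), B's at (494,198), with clear finger room along world x. Go above A.

```bash
python3 -m inch '[[[-0.5,0.38,0],0,-1],[[-0.5,0.38,0],0,-1],[[-0.5,0.38,0],0,-1],[[-0.5,0.38,0],0,-1],[[-0.5,0.38,0],0,-1],[[-0.5,0.38,0],0,-1],[[-0.06,0.04,0],0,-1],[[0,0,0.4],0,-1],[[0,0,0.4],0,-1],[[0,0,0.2],0,-1]]'
python3 - <<'E'
from h import *
p=eyes.read_camera("wrist");save(p,"w0.png");print(p["fx"],p["cx"],p["cy"]);s=env.state();print(s["eef_pos"])
E=np.array(p["extrinsics"]);print(E.round(2).tolist())
E
```

```text
t: 5.75
eef_pos: [394.3, 269.4, 225.8]
tcp_rot: [-3.141, 0.0, 1.572]
ft_force: [-0.1, 0.3, -0.5]
opening: 1.002
grip_force: 0.0
371.64829954431775 322.8775384499524 240.87723902550155
[394.091252   269.25821997 224.89401278]
[[1.0, -0.0, -0.0, -393.62], [-0.0, -0.97, 0.24, 231.02], [-0.0, -0.24, -0.97, 467.17], [0.0, 0.0, 0.0, 1.0]]
```

View pics/w0.png

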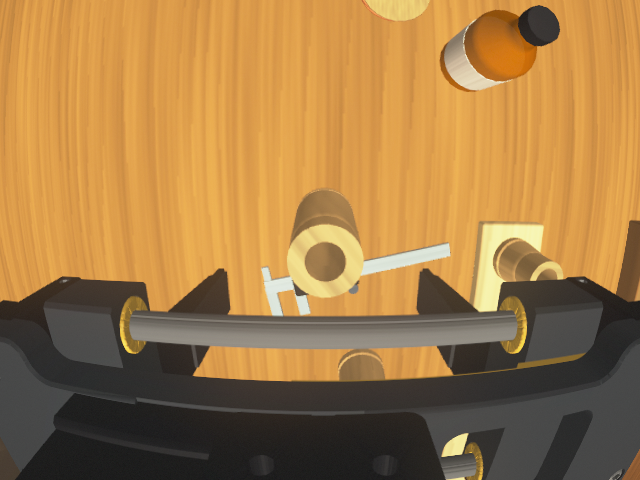

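A's ring is centred at (col 325, row 261), between the open fingers. I'll convert that to world.

```bash
cat >> h.py <<'E'
def wat(p,rc,z):
    E=np.array(p["extrinsics"]);R,t=E[:3,:3],E[:3,3]
    u=np.array([rc[1]-p["cx"],rc[0]-p["cy"]]);r=np.hypot(*u);th=r/p["fx"]
    d=R.T@np.r_[np.sin(th)*u/max(r,1e-9),np.cos(th)];c=-R.T@t;return c+d*(z-c[2])/d[2]
E
python3 - <<'E'
from h import *
p=eyes.read_camera("wrist");print(wat(p,(261,325),166)); print(wat(p,(261,288),166),wat(p,(261,363),166))
E
```

```text
[395.00951205 266.76334548 166.        ]
[371.06245013 266.72134087 166.        ] [419.62705958 266.71255515 166.        ]
```

```bash
python3 -m inch '[[[-0.04,0.015,0.4],0,-1],[[0,0,0.4],0,-1],[[0,0,0.4],0,-1],[[0,0,0.3],0,-1],[[0,0,0.09],0,-1],[[0,0,0],0,1],[[0,0,0],0,1],[[0,0,0],0,1],[[0,0,0],0,1],[[0,0,0],0,1]]'
```

```text
t: 7.1
eef_pos: [396.3, 266.9, 131.8]
tcp_rot: [3.14, -0.001, 1.571]
ft_force: [-1.6, -0.1, 5.8]
opening: 0.564
grip_force: 53.5
```

```bash
python3 -m inch '[[[0,0,-0.05],0,1],[[0,0,-0.2],0,1],[[0,0,-0.3],0,1],[[0,0,-0.4],0,1],[[0,0,-0.4],0,1],[[0,0,-0.4],0,1],[[-0.1,0.05,-0.4],0,1],[[-0.25,0.15,-0.2],0,1],[[-0.4,0.25,0],0,1],[[-0.5,0.28,0],0,1]]'; python3 -m inch '[[[-0.55,0.31,0],0,1],[[-0.55,0.31,0],0,1],[[-0.55,0.31,0],0,1],[[-0.55,0.31,0],0,1],[[-0.55,0.31,0],0,1],[[-0.55,0.31,0],0,1],[[-0.55,0.31,0],0,1],[[-0.5,0.3,0],0,1],[[-0.4,0.2,0],0,1],[[-0.2,0.1,0],0,1]]'
```

```text
t: 8.35
eef_pos: [440.0, 190.4, 272.3]
tcp_rot: [-3.141, 0.0, 1.571]
ft_force: [0.3, -0.2, -2.2]
opening: 0.555
grip_force: 52.9
t: 9.6
eef_pos: [605.7, -107.2, 271.6]
tcp_rot: [-3.14, -0.0, 1.569]
ft_force: [-0.0, -0.2, -1.7]
opening: 0.557
grip_force: 52.9
```

```bash
python3 -m inch '[[[-0.08,0.1,0],0,1],[[0,0,0.2],0,1],[[0,0,0.3],0,1],[[0,0,0.3],0,1],[[0,0,0.2],0,1],[[0,0,0.1],0,1],[[0,0,0],0,1],[[0,0,0],0,1],[[0,0,0],0,1],[[0,0,0],0,1]]'
python3 - <<'E'
from h import *
p=eyes.read_camera("scene");cv2.imwrite("pics/p1.png",cv2.resize(p["pixels"][150:390,130:450],(800,600))[...,::-1]);print(env.state()["eef_pos"])
E
```

```text
t: 10.85
eef_pos: [611.8, -110.2, 206.5]
tcp_rot: [3.141, 0.0, 1.571]
ft_force: [-1.0, -0.1, -2.6]
opening: 0.554
grip_force: 52.9
[ 611.75948279 -110.18919286  206.43590711]
```

View pics/p1.png

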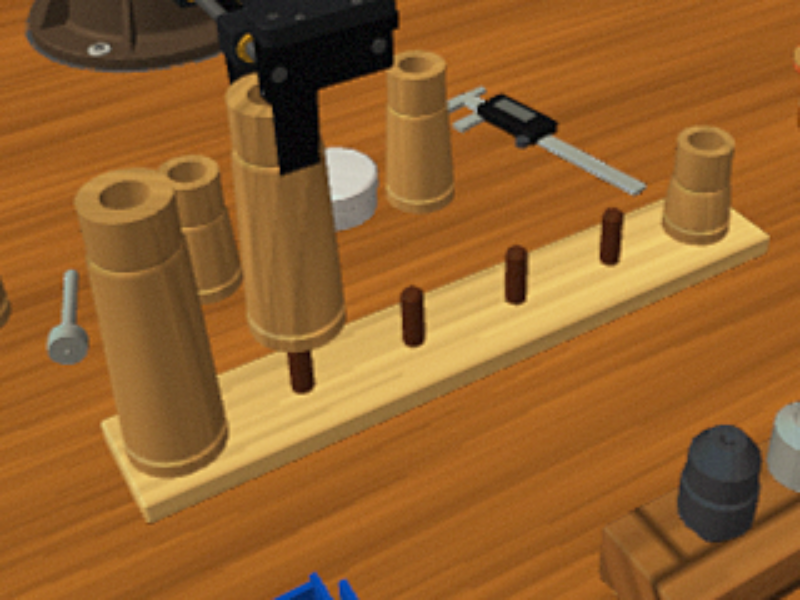

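The 166 hangs upright directly over its peg (peg at about (302,370) in the crop, foot centre at about (295,322)). Lower it.

```bash
python3 -m inch '[[[-0.02,0,0.1],0,1],[[0,0,0.2],0,1],[[0,0,0.2],0,1],[[0,0,0.2],0,1],[[0,0,0.1],0,1],[[0,0,0.05],0,1],[[0,0,0.04],0,1],[[0,0,0.02],0,1],[[0,0,0.01],0,1],[[0,0,0],0,1]]'
```

```text
t: 12.15
eef_pos: [611.8, -111.4, 151.1]
tcp_rot: [3.141, -0.0, 1.571]
ft_force: [-1.5, 0.5, -2.4]
opening: 0.554
grip_force: 52.9
```

```bash
python3 -m inch '[[[0,0,0.02],0,1],[[0,0,0.01],0,1],[[0,0,0],0,1],[[0,0,0],0,-1],[[0,0,0],0,-1],[[0,0,0],0,-1],[[0,0,-0.1],0,-1],[[0,0,-0.3],0,-1],[[0,0,-0.5],0,-1],[[0,0,-0.5],0,-1]]'
```

```text
t: 13.4
eef_pos: [611.5, -111.3, 234.0]
tcp_rot: [-3.141, -0.0, 1.571]
ft_force: [0.8, -0.7, -0.4]
opening: 1.001
grip_force: 0.0
```

```bash
python3 -m inch '[[[-0.2,-0.3,-0.1],0,-1],[[-0.4,-0.5,0],0,-1],[[-0.4,-0.5,0],0,-1],[[-0.4,-0.5,0],0,-1],[[-0.4,-0.5,0],0,-1],[[-0.4,-0.5,0],0,-1],[[-0.4,-0.5,0],0,-1],[[-0.2,-0.2,0],0,-1],[[-0.04,-0.02,0],0,-1],[[0,0,0],0,-1]]'
python3 - <<'E'
from h import *
p=eyes.read_camera("wrist");s=env.state();print(s["eef_pos"])
for d in eyes.boxes_of("mill_144",p)[:4]: print(np.round(d["centre"]),d["score"])
# ring: project circle expected
g=cv2.cvtColor(p["pixels"],cv2.COLOR_RGB2GRAY);c=cv2.HoughCircles(cv2.medianBlur(g,3)[180:320,230:420],cv2.HOUGH_GRADIENT,1,20,param1=80,param2=20,minRadius=10,maxRadius=45)
for x,y,r in ([] if c is None else c[0][:5]): print(x+230,y+180,r,wat(p,(y+180,x+230),144).round(1))
E
```

```text
t: 14.65
eef_pos: [400.8, -281.4, 238.9]
tcp_rot: [-3.142, -0.0, 1.571]
ft_force: [-0.1, 0.3, -0.3]
opening: 0.998
grip_force: 0.0
[ 401.00493578 -281.24957235  238.98940162]
[148. 571.] 0.96
[229. 324.] 0.79
[ 54. 379.] 0.77
325.5 243.5 31.1 [ 402.5 -281.6  144. ]
```

```bash
python3 -m inch '[[[0,0.015,0.3],0,-1],[[0,0,0.5],0,-1],[[0,0,0.5],0,-1],[[0,0,0.5],0,-1],[[0,0,0.3],0,-1],[[0,0,0.08],0,-1],[[0,0,0],0,1],[[0,0,0],0,1],[[0,0,0],0,1],[[0,0,0],0,1]]'; python3 -m inch '[[[0,0,0],0,1],[[0,0,-0.05],0,1],[[0,0,-0.2],0,1],[[0,0,-0.3],0,1],[[0,0,-0.4],0,1],[[0,0,-0.4],0,1],[[0,0,-0.4],0,1],[[0,0,-0.4],0,1],[[0.05,0.05,-0.15],0,1],[[0.2,0.15,0],0,1]]'
```

```text
t: 16.0
eef_pos: [401.5, -281.8, 108.7]
tcp_rot: [3.141, 0.0, 1.571]
ft_force: [0.4, 0.5, -0.1]
opening: 0.639
grip_force: 0.0
t: 17.25
eef_pos: [413.6, -266.5, 246.7]
tcp_rot: [3.141, 0.0, 1.57]
ft_force: [0.8, -0.4, -1.0]
opening: 0.566
grip_force: 30.0
```

```bash
python3 -m inch '[[[0.4,0.15,0],0,1],[[0.55,0.15,0],0,1],[[0.55,0.15,0],0,1],[[0.55,0.15,0],0,1],[[0.55,0.15,0],0,1],[[0.55,0.2,0],0,1],[[0.45,0.3,0],0,1],[[0.3,0.4,0],0,1],[[0.08,0.4,0],0,1],[[0,0.2,0],0,1]]'
python3 - <<'E'
from h import *
p=eyes.read_camera("scene");cv2.imwrite("pics/p2.png",cv2.resize(p["pixels"][90:330,130:450],(800,600))[...,::-1]);print(env.state()["eef_pos"])
E
```

```text
t: 18.5
eef_pos: [549.0, -26.7, 245.2]
tcp_rot: [-3.14, -0.001, 1.572]
ft_force: [0.3, 0.0, -0.2]
opening: 0.565
grip_force: 30.0
[549.74510953 -27.23188422 245.30527915]
```

View pics/p2.png

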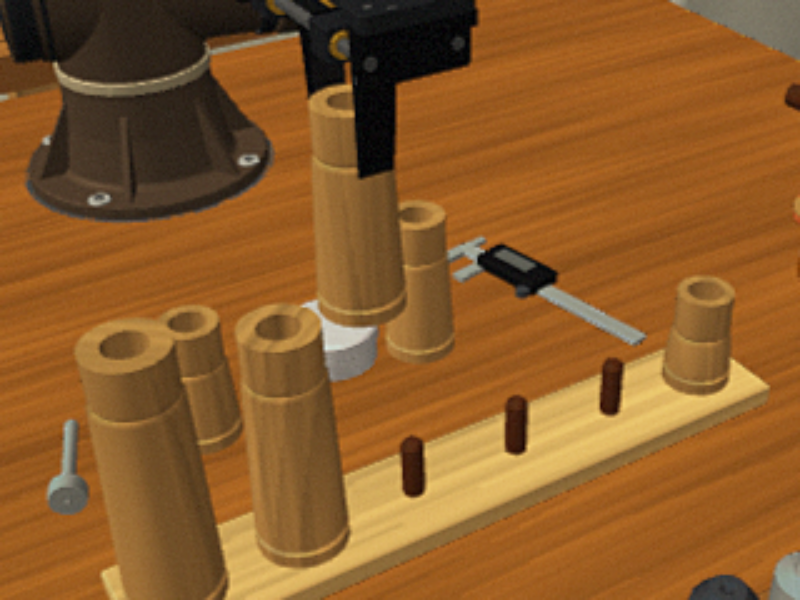

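The 144 hangs upright and the 166 is seated on its peg. I'll bring the 144 over its peg and lower it most of the way.

```bash
python3 -m inch '[[[-0.02,0.3,0],0,1],[[0,0.4,0],0,1],[[0,0.3,0],0,1],[[0,0.04,0.1],0,1],[[0,0,0.3],0,1],[[0,0,0.3],0,1],[[0,0,0.25],0,1],[[0,0,0.1],0,1],[[0,0,0],0,1],[[0,0,0],0,1]]'
python3 - <<'E'
from h import *
p=eyes.read_camera("scene");print(env.state()["eef_pos"])
q=proj(p,(611.5,-28,18)),proj(p,(611.5,-28,63));print(q)
z0=env.state()["eef_pos"][2]-108.7
im=p["pixels"].copy();m=sil(p,*env.state()["eef_pos"][:2],144,z0).astype(np.uint8)
cv2.drawContours(im,cv2.findContours(m,0,2)[0],-1,(0,255,0),1)
cv2.imwrite("pics/p3.png",cv2.resize(im[130:310,190:430],(800,600))[...,::-1])
E
```

```text
t: 19.8
eef_pos: [611.0, -29.2, 184.0]
tcp_rot: [3.141, 0.0, 1.571]
ft_force: [0.7, 0.2, -0.6]
opening: 0.566
grip_force: 30.0
[611.06006103 -29.18334439 184.03198067]
(array([286.08159068, 294.82050947]), array([266.04751208, 293.93002716]))
```

View pics/p3.png

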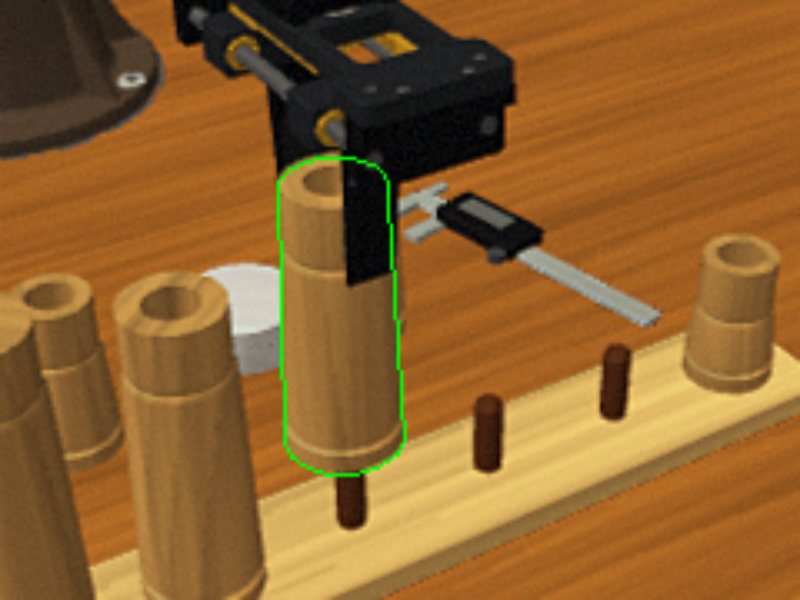

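The outline matches the held 144, centred over its peg. Lower and release.

```bash
python3 -m inch '[[[0.02,0,0.1],0,1],[[0,0,0.2],0,1],[[0,0,0.2],0,1],[[0,0,0.2],0,1],[[0,0,0.1],0,1],[[0,0,0.06],0,1],[[0,0,0.05],0,1],[[0,0,0.02],0,1],[[0,0,0.01],0,1],[[0,0,0.01],0,1]]';python3 -m inch '[[[0,0,0],0,1],[[0,0,0],0,-1],[[0,0,0],0,-1],[[0,0,0],0,-1],[[0,0,-0.1],0,-1],[[0,0,-0.3],0,-1],[[0,0,-0.5],0,-1],[[0,0,-0.5],0,-1],[[0,0,-0.2],0,-1],[[0,0,0],0,-1]]'
```

```text
t: 21.1
eef_pos: [610.9, -27.9, 126.6]
tcp_rot: [3.141, -0.0, 1.571]
ft_force: [0.0, 0.6, 3.8]
opening: 0.565
grip_force: 30.0
t: 22.35
eef_pos: [610.9, -27.9, 222.8]
tcp_rot: [3.141, 0.0, 1.571]
ft_force: [-0.3, -0.1, -0.1]
opening: 0.998
grip_force: 0.0
```

```bash
python3 -m inch '[[[0.1,-0.2,0],0,-1],[[0.3,-0.5,0],0,-1],[[0.3,-0.5,0],0,-1],[[0.3,-0.5,0],0,-1],[[0.3,-0.5,0],0,-1],[[0.3,-0.4,0],0,-1],[[0.12,-0.2,0],0,-1],[[0,-0.05,0],0,-1],[[0,0,0],0,-1],[[0,0,0],0,-1]]'
cat > circ.py <<'E'
import sys
from h import *
p=eyes.read_camera("wrist");s=env.state();print(s["eef_pos"]);h=float(sys.argv[1])
g=cv2.cvtColor(p["pixels"],cv2.COLOR_RGB2GRAY);c=cv2.HoughCircles(cv2.medianBlur(g,3)[160:310,230:420],cv2.HOUGH_GRADIENT,1,15,param1=80,param2=16,minRadius=10,maxRadius=45)
for x,y,r in ([] if c is None else c[0][:5]): print(x+230,y+160,r,wat(p,(y+160,x+230),h).round(1),(wat(p,(y+160,x+230+r),h)-wat(p,(y+160,x+230-r),h))[0].round(1))
cv2.imwrite(f"pics/c{h:.0f}.png",p["pixels"][...,::-1])
E
python3 circ.py 122
```

```text
t: 23.6
eef_pos: [440.4, 74.9, 222.3]
tcp_rot: [-3.142, -0.0, 1.57]
ft_force: [-0.0, 0.5, -0.5]
opening: 1.002
grip_force: 0.0
[440.33526181  74.92867031 222.25264681]
322.5 240.5 29.4 [439.8  75.7 122. ] 44.2
296.5 282.5 31.4 [419.5  42.1 122. ] 49.1
322.5 216.5 27.4 [439.9  94.  122. ] 40.6
```

```bash
python3 -m inch '[[[0.01,0,0.3],0,-1],[[0,0,0.5],0,-1],[[0,0,0.5],0,-1],[[0,0,0.5],0,-1],[[0,0,0.35],0,-1],[[0,0,0.12],0,-1],[[0,0,0],0,1],[[0,0,0],0,1],[[0,0,0],0,1],[[0,0,0],0,1]]'; python3 -m inch '[[[0,0,0],0,1],[[0,0,0],0,1],[[0,0,-0.05],0,1],[[0,0,-0.2],0,1],[[0,0,-0.3],0,1],[[0,0,-0.4],0,1],[[0,0,-0.4],0,1],[[0,0.1,-0.3],0,1],[[-0.1,0.2,-0.05],0,1],[[-0.1,0.4,0],0,1]]';python3 -m inch '[[[-0.1,0.5,0],0,1],[[-0.03,0.5,0],0,1],[[0,0.5,0],0,1],[[0,0.4,0],0,1],[[0,0.2,0],0,1],[[0,0.06,0],0,1],[[0,0,0.2],0,1],[[0,0,0.25],0,1],[[0,0,0.1],0,1],[[0,0,0],0,1]]'
```

```text
t: 24.9
eef_pos: [440.0, 75.9, 86.6]
tcp_rot: [3.141, -0.0, 1.571]
ft_force: [-0.0, -0.4, -0.5]
opening: 0.634
grip_force: 0.0
t: 26.15
eef_pos: [482.3, 63.5, 188.6]
tcp_rot: [3.141, -0.0, 1.571]
ft_force: [-0.2, 0.3, -1.0]
opening: 0.542
grip_force: 30.0
t: 27.4
eef_pos: [611.1, 56.1, 154.6]
tcp_rot: [-3.14, -0.0, 1.571]
ft_force: [0.3, -0.1, -1.2]
opening: 0.543
grip_force: 30.0
```

```bash
python3 -m inch '[[[0,0.01,0.1],0,1],[[0,0,0.2],0,1],[[0,0,0.2],0,1],[[0,0,0.15],0,1],[[0,0,0.08],0,1],[[0,0,0.05],0,1],[[0,0,0.03],0,1],[[0,0,0.01],0,1],[[0,0,0.01],0,1],[[0,0,0],0,1]]'
```

```text
t: 28.65
eef_pos: [612.1, 56.1, 105.5]
tcp_rot: [3.141, -0.0, 1.571]
ft_force: [0.3, -0.4, -1.4]
opening: 0.545
grip_force: 30.0
```

Release; then go over the 100 at (452,-117.5), high enough to clear the 166 and 144.

```bash
python3 -m inch '[[[0,0,0.015],0,1],[[0,0,0],0,1],[[0,0,0],0,-1],[[0,0,0],0,-1],[[0,0,0],0,-1],[[0,0,-0.1],0,-1],[[0,0,-0.3],0,-1],[[0,0,-0.5],0,-1],[[0,0,-0.5],0,-1],[[0,-0.2,-0.5],0,-1]]';python3 -m inch '[[[-0.2,-0.5,0],0,-1],[[-0.3,-0.5,0],0,-1],[[-0.4,-0.5,0],0,-1],[[-0.5,-0.5,0],0,-1],[[-0.5,-0.3,0],0,-1],[[-0.5,-0.1,0],0,-1],[[-0.4,-0.06,0],0,-1],[[-0.1,0,0],0,-1],[[0,0,0],0,-1],[[0,0,0],0,-1]]'; python3 circ.py 100
```

```text
t: 29.9
eef_pos: [600.3, 56.0, 220.8]
tcp_rot: [3.14, -0.0, 1.571]
ft_force: [-0.3, -1.0, -0.2]
opening: 0.999
grip_force: 0.0
t: 31.15
eef_pos: [452.5, -117.2, 218.7]
tcp_rot: [3.141, -0.0, 1.571]
ft_force: [0.2, -0.6, 0.2]
opening: 1.003
grip_force: 0.0
[ 452.50525867 -117.21193257  218.64526788]
324.5 238.5 16.8 [ 453.6 -119.4  100. ] 26.9
324.5 218.5 25.2 [ 453.5 -103.1  100. ] 39.9
```

```bash
python3 -m inch '[[[-0.035,0.02,0.3],0,-1],[[0,0,0.5],0,-1],[[0,0,0.6],0,-1],[[0,0,0.6],0,-1],[[0,0,0.4],0,-1],[[0,0,0.18],0,-1],[[0,0,0],0,1],[[0,0,0],0,1],[[0,0,0],0,1],[[0,0,0],0,1]]'; python3 -m inch '[[[0,0,0],0,1],[[0,0,0],0,1],[[0,0,-0.05],0,1],[[0,0,-0.2],0,1],[[0,0,-0.3],0,1],[[0,0,-0.4],0,1],[[0,0,-0.4],0,1],[[0.1,0,-0.2],0,1],[[0.3,0,0],0,1],[[0.5,0,0],0,1]]';python3 -m inch '[[[0.55,0,0],0,1],[[0.55,0,0],0,1],[[0.55,0,0],0,1],[[0.55,0,0],0,1],[[0.5,0.1,0],0,1],[[0.4,0.3,0],0,1],[[0.25,0.4,0],0,1],[[0.07,0.5,0],0,1],[[0,0.5,0],0,1],[[0,0.4,0],0,1]]'
```

```text
t: 32.45
eef_pos: [453.8, -120.1, 64.2]
tcp_rot: [3.141, 0.0, 1.571]
ft_force: [-0.2, 0.2, 0.2]
opening: 0.638
grip_force: 0.0
t: 33.7
eef_pos: [453.2, -64.8, 156.1]
tcp_rot: [-3.141, -0.0, 1.569]
ft_force: [0.3, 0.8, -0.3]
opening: 0.519
grip_force: 30.0
t: 34.95
eef_pos: [585.7, 140.5, 155.4]
tcp_rot: [-3.14, 0.0, 1.571]
ft_force: [-0.7, 0.3, -0.1]
opening: 0.519
grip_force: 30.0
```

```bash
python3 -m inch '[[[0,0.25,0],0,1],[[0,0.1,0],0,1],[[0,0.04,0],0,1],[[0,0,0.1],0,1],[[0,0,0.2],0,1],[[0,0,0.1],0,1],[[0,0,0],0,1],[[0,0,0],0,1],[[0,0,0],0,1],[[0,0,0],0,1]]'
python3 - <<'E'
from h import *
p=eyes.read_camera("scene");e=env.state()["eef_pos"];print(e)
im=p["pixels"].copy();m=sil(p,*e[:2],100,e[2]-64.2).astype(np.uint8)
cv2.drawContours(im,cv2.findContours(m,0,2)[0],-1,(0,255,0),1)
cv2.imwrite("pics/p4.png",cv2.resize(im[110:350,150:470],(800,600))[...,::-1])
E
```

```text
t: 36.2
eef_pos: [609.1, 139.2, 132.9]
tcp_rot: [3.141, -0.0, 1.571]
ft_force: [-0.1, 0.2, -0.6]
opening: 0.523
grip_force: 30.0
[609.09763968 139.17522942 132.90992351]
```

View pics/p4.png

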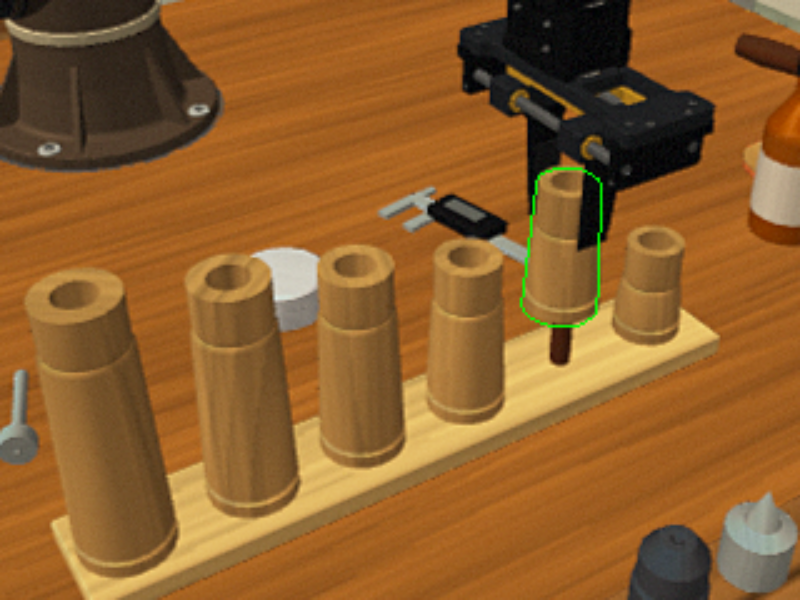

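The other three are seated and upright, and the 100 hangs over the last peg. Lower, release and rise.

```bash
python3 -m inch '[[[0.02,0.04,0.1],0,1],[[0,0,0.2],0,1],[[0,0,0.2],0,1],[[0,0,0.15],0,1],[[0,0,0.08],0,1],[[0,0,0.05],0,1],[[0,0,0.03],0,1],[[0,0,0.02],0,1],[[0,0,0.01],0,1],[[0,0,0],0,1]]';python3 -m inch '[[[0,0,0],0,1],[[0,0,0],0,-1],[[0,0,0],0,-1],[[0,0,0],0,-1],[[0,0,-0.1],0,-1],[[0,0,-0.3],0,-1],[[0,0,-0.5],0,-1],[[0,0,-0.5],0,-1],[[0,0,-0.5],0,-1],[[0,0,-0.2],0,-1]]';python3 -m inch '[[[0,-0.5,-0.2],0,-1],[[0,-0.5,0],0,-1],[[0,-0.5,0],0,-1],[[0,-0.5,0],0,-1],[[0.3,-0.2,0],0,-1],[[0.5,0,0],0,-1],[[0.3,0,0],0,-1],[[0,0,0],0,-1],[[0,0,0],0,-1],[[0,0,0],0,-1]]'
python3 - <<'E'
from h import *
p=eyes.read_camera("scene");t=eyes.read_camera("top")
im=p["pixels"].copy()
for h,y in((78,224.5),(100,140.3),(122,56.3),(144,-27.9),(166,-111.9),(188,-195.7)):
    for q in(p,t):
        m=max(masks(q,f"mill_{h}",.05),key=lambda d:(d["mask"]&sil(q,611.5,y,h,18)).sum()/(d["mask"]|sil(q,611.5,y,h,18)).sum())["mask"]
        v,f=fit([(q,m)],611.5,y,h,18);print(h,v.round(1),round(f,2),end=" ")
    print()
cv2.imwrite("pics/end.png",cv2.resize(im[110:350,150:470],(800,600))[...,::-1])
E
```

```text
t: 37.5
eef_pos: [611.5, 140.4, 82.4]
tcp_rot: [3.141, -0.0, 1.571]
ft_force: [-0.2, -0.5, -0.7]
opening: 0.523
grip_force: 30.0
t: 38.75
eef_pos: [612.0, 140.5, 211.2]
tcp_rot: [3.138, -0.001, 1.571]
ft_force: [-0.7, -0.3, -0.5]
opening: 1.002
grip_force: 0.0
t: 40.0
eef_pos: [479.6, 205.8, 220.3]
tcp_rot: [-3.141, 0.0, 1.57]
ft_force: [-0.6, 0.4, 0.9]
opening: 1.002
grip_force: 0.0
78 [612.1 224.8] 0.05 78 [611.5 224.5] 1.0 
100 [610.8 143.9] 0.06 100 [610.7 141.8] 0.1 
122 [611.1  57.8] 0.04 122 [614.   54.9] 0.06 
144 [608.1 -26.2] 0.06 144 [611.5 -27.9] 1.0 
166 [ 609.2 -110. ] 0.03 166 [ 611.5 -113.1] 0.06 
188 [ 610.8 -198.2] 0.03 188 [ 613.9 -201.3] 0.03
```

View pics/end.png

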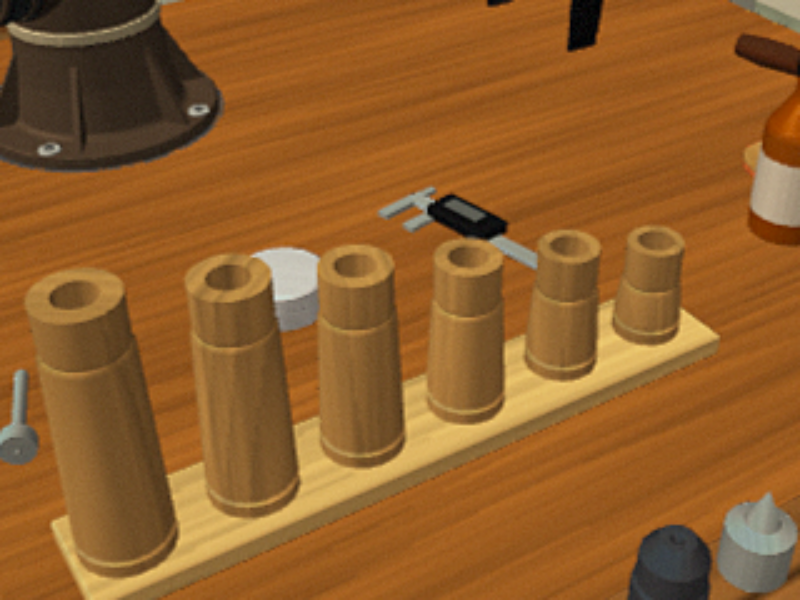

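All six stand upright on the board, stepping down evenly from left to right, and the gripper is clear.

```bash
python3 -c "
from cell import env
print(env.job_done())"
```

```text
the job is handed in; nothing more can be done
None
```

I placed all four mill bodies over their pegs, so the row steps down 188, 166, 144, 122, 100, 78, and handed the job in at about 40 s. The final pictures show all six upright and seated with the gripper clear; no verdict came back.

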